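# Load a syringe into the syringe driver and wind the carriage up to its stop

### The job

Fetch the 10 ml syringe from the narrow gap between the long carton and the vial rack and, with its plunger still drawn out, lay it in the hand-wound syringe driver: front of the barrel in the white V cradle, finger flange down in the slot of the metal bracket, plunger towards the pusher. Then deliver the set dose: turn the black feed knob clockwise, following it as it travels with the carriage, until the carriage stands against the two stop collars and has pressed the plunger in. Drive the carriage by its knob only, never by pushing the grey block, leave the carton, rack, timer, beaker and bottle where they stand, and let go of everything at the end.

Things in the scene. Friction and masses are not known exactly. Their poses are not given: they have to be found in the camera images.
- syringe: 10 ml syringe, loose, 24 to 42 g, lying flat. Its axis is its own y axis, plunger end at +y, 12.5 mm above the origin; z up. Barrel: 17.6 mm cylinder from y = -56 to +32 mm (the nozzle looks thinner but feels as wide). The 20 mm wide plunger slides easily and reaches inside the barrel forward to y = -26 mm + its travel: grip the barrel only ahead of that.
- front_grip (a point): point on the syringe's axis at y = -34 mm. At the start carton and rack stand 2 to 4 mm beside the flange, 11 to 14 mm from the barrel, from about y = -15 mm (give or take 4) backwards, so fingers fit only round this front. In the driver the V cradle covers y = -46 to -26 mm, so the syringe cannot be laid in by this grip: lay it down on the free bench first and take it at barrel_grip.
- barrel_grip (a point): point on the syringe's axis at y = -12 mm, where bare barrel (about y = -24 to 0 mm while the plunger is drawn out) can be held to lay it in the driver, between cradle and bracket.
- flange (a point): middle of the syringe's finger flange, on its axis at y = 33 mm: a plate 36 mm wide (x), 25 mm high, 2 mm thick.
- syringe_plunger (a joint): how far the plunger is drawn out, m: 0 is fully in, starts between 0.028 and 0.038; friction about 1 N, no spring.
- thumb_rest (a point): end face of the plunger's thumb rest, on the syringe's axis, 56 mm + plunger travel behind (+y) its origin.
- syringe_driver: hand-wound syringe driver, fixed. Aluminium base 92 mm wide (x), 250 mm long (y = -72 to +178 mm), top 12 mm above the bench. Origin at bench level: a loaded syringe has its origin at x = 0, y = 0, z = 29.5 mm in this frame and its axes parallel to it (plunger to +y). Behind the bracket two rods and a toothed rack carry the carriage; a dark stop collar on each rod ends at y = 64 mm.
- cradle (a point): centre of the white V cradle, on the loaded syringe's axis 42 mm above the bench, y = -36 mm of the driver. 20 mm long (y = -46 to -26 mm), 45 mm wide, 47 mm high; its 90 degree V centres the barrel.
- flange_slot (a point): centre of the bracket's slot on the loaded syringe's axis, y = 33 mm of the driver. Bracket y = 24 to 42 mm, 78 mm wide, 52 mm high: two plates, notch 26 mm wide, with a 6.5 mm slot between (y = 29.75 to 36.25 mm), floor 29.5 mm above the bench, for the 2 mm flange. Between cradle and bracket 50 mm of length is free for fingers down to the base.
- carriage (a joint): travel of the carriage from its rearmost place towards the bracket (along the driver's -y), m: 0 to 0.048, where its front meets the stop collars; starts between 0 and 0.014.
- feed_knob (a joint): turn of the feed knob, rad, growing clockwise seen from above, 0 with the carriage rearmost. A pinion on its shaft rolls on the fixed rack: 12.5 mm of carriage travel per rad, 3.84 rad for the whole travel. Takes about 0.12 N m and stays where it is left.
- knob_grip (a point): on the vertical axis of the black fluted feed knob (36 mm diameter, 66 to 93 mm above the bench, free all round above 64 mm), 81 mm above the bench. It stands on the carriage, 24 mm behind the pusher's face, and shifts with it along the driver's -y as it turns.
- pusher_face (a point): middle of the pusher plate's flat front face at the height of the loaded syringe's axis, 112 mm minus the carriage travel behind the driver's origin; it presses the thumb rest. The carriage behind it is a grey block 86 mm wide, 46 mm long, 22 to 44 mm high, with this 46 mm wide plate in front (to 58 mm high) and the knob's 30 mm boss on top (to 64 mm high); it must not be pushed directly.
- column_box: long closed cream carton, 133 mm (x) by 301 mm (y) by 42 mm high, 0.9 kg, loose; origin in the middle of its underside. The syringe lies along its +x side, nozzle to its -y.
- vial_rack: blue rack with vials, 82 mm (x) by 155 mm (y), 42 mm high over the vials, loose, parallel to the carton on the syringe's other side; origin in the middle of its underside.
- reagent_bottle: brown bottle, 56 mm diameter, 105 mm high, loose, upright; origin in the middle of its underside. It and the beaker may have swapped places.
- beaker: clear beaker, 52 mm diameter, 68 mm high, loose, upright; origin in the middle of its underside.
- lab_timer: white timer, 60 by 66 by 22 mm, lies flat, loose; origin in the middle of its underside.

How it is judged:
On the way, in this order (a step that is already met when the one before it is completed fails the run):
1. the syringe lies seated in the driver, let go, its plunger still drawn out at least 20 mm (x of syringe in the frame of syringe_driver between -0.005 and 0.005 m and y of syringe in the frame of syringe_driver between -0.005 and 0.005 m and z of syringe in the frame of syringe_driver between 0.0255 and 0.033 m and angle between the y axis of syringe and the y axis of syringe_driver, either way round below 0.08 rad and linear speed of syringe below 0.02 m/s and contact force between the fingers and syringe below 0.3 N and value of joint syringe_plunger above 0.02 m), for 0.2 s.
2. the carriage stands against the stop collars and has pressed the plunger in (value of joint carriage above 0.0455 m and value of joint syringe_plunger below 0.0145 m), for 0.2 s.
At the end, for the whole second after the job is handed in: The syringe lies seated in the driver within 5 mm and 0.08 rad of its place, the carriage is within 2.5 mm of its stop, the plunger is pressed in to under 14.5 mm of travel, the pusher is within 8 mm of the thumb rest, and everything is let go and at rest (all of step 2 and x of syringe in the frame of syringe_driver between -0.005 and 0.005 m and y of syringe in the frame of syringe_driver between -0.005 and 0.005 m and z of syringe in the frame of syringe_driver between 0.0255 and 0.033 m and angle between the y axis of syringe and the y axis of syringe_driver, either way round below 0.08 rad and linear speed of syringe below 0.02 m/s and contact force between the fingers and syringe below 0.3 N and distance between thumb_rest and pusher_face below 0.008 m); the robot touches nothing.
It fails at once if the carriage is pushed by its grey block instead of wound by the knob (over 6 N) (contact force between any of the fingers, the arm and carriage_c0 above 6 N or contact force between any of the fingers, the arm and carriage_c1 above 6 N or contact force between any of the fingers, the arm and carriage_c2 above 6 N).
It fails at once if the carton or the vial rack is shifted more than 15 mm (distance of any of column_box, vial_rack from where it was at the start of the episode above 0.015 m).
It fails at once if the timer, the beaker or the bottle is shifted more than 15 mm or tipped (distance of any of lab_timer, beaker, reagent_bottle from where it was at the start of the episode above 0.015 m or angle between any of beaker, reagent_bottle's own z axis and vertical above 0.3 rad).
It also fails if it takes over 72 s, if anything falls off the work surface, if the arm or the gripper's body presses on something with over 40 N, if the wrist force passes 120 N, or if a joint passes its speed limit or range.

### The arm

A 7-joint arm with a two-finger parallel gripper is mounted at the origin on a cart in front of the work surface, level with it; the furniture and walls round the work are solid. World frame = base frame: x ahead of the robot, y to its left, z up, the work surface at z = 0. Lengths are in m, angles in rad, forces in N, time in s.
With the tool pointing down it reaches from about 0.425 to 0.925 m from the base axis. Payload 6.8 kg.
Tool frame: the origin (TCP) lies at the very end of the fingers, on their centre line; the grasp point (between the pads) lies 19 mm behind it; z points along the fingers, y is the line along which they close (so a half turn about z gives the same grasp; the last joint's range is limited). The gripper opens to 85 mm and grips with 20 to 120 N. Pads are 22 mm wide; open, the fingers measure 114 mm over their backs; the gripper's body (76 mm by 85 mm) begins 54 mm behind the grasp point. The pads swing forward as they close: fully open they stand 13 mm farther back than shut.
Start: joints at [1.178, 0.477, 0.022, 1.555, -0.011, 1.109, -0.083], TCP at [0.19, -0.648, 0.231] pointing down, gripper open.
Joint ranges: [-2.96, 2.96], [-0.34, 2.1], [-1.41, 1.46], [0.24, 2.44], [-1.37, 4.51], [0.17, 1.92], [-2.96, 2.96]. Speed limits (rad/s): [2.39, 2.39, 3.14, 3.14, 3.14, 3.14, 3.14].

### API

Orientations are given as a unit quaternion [w, x, y, z].
In Python, from station import bot gives the robot as it stands.
- The arm moves only by the tool apply_moves, never from a script. Its argument "deltas" is a list of rows, each a list of 3 entries, a list of its own where there are three numbers: the closure, from 0 (fully open) to 1 (shut), then the shift along the tool's x, y, z in units of 0.2 m (1.0 is 0.2 m), then the turn about the tool's z in units of 2 pi rad (1.0 is 2 pi rad). A call has 1 to 12 rows; each row is the pose to reach, as a shift and turn from the pose commanded when the call began, along the tool's axes at that moment, turning the shorter way round; what a row does not reach only later rows make up. A row lasts 1/10 s, in which the tool goes at most 50 mm and 8.59 degrees, less where a joint would pass 70% of its speed; a pose out of reach is approached as far as the arm can. A call with a number of a shift or a turn outside -1 to 1 is refused whole. A call with a gripper value outside its range is refused whole. The fingers move at their own pace and stop on an object; "squeeze" is the grip in N (left out, the last holds). Time passes only in rows, so rows that repeat a pose let the fingers close. It gives the time, the measured TCP pose, the force, the opening and the grip force at its end, in the units of the state.
- bot.get_obs(): the state, without advancing time (a new reading comes with each control period).
- bot.read_camera(name): name is "scene" or "top" or "wrist"; returns a dict with "color" (420x560x3 uint8, red, green, blue), "intrinsics" (3x3 intrinsics, pixels), "pose" (4x4, takes a point from camera to world coordinates); the wrist camera has in their place "hand_eye" (4x4, takes a point from camera to tool coordinates, whose origin is the TCP and whose axes are the flange's). Camera axes: x right, y down, z forward; pixel columns grow to the right and rows downward; lengths in m; the calibration is good to about 2 mm. The wrist camera is an equidistant fisheye: a pixel r from the principal point sees the ray r / f radians off the axis. A picture is of the moment at which its call begins: read the wrist's pose just before it. There is no depth.
- bot.hand_in(): hands the job in; it is judged then, once.
Trained networks look in a picture, given as the dict that the camera call returned (one of the last four; its "shot" number tells which), for a name from the list of things; names that differ only in an ending like _2 or _b are one class to them, and where a whole thing is asked for, a point or a joint stands for the part that bears it (a point fixed in the world has none). Each returns a list of dicts, best first, with "confidence" (0 to 1); they miss things now and then, are a little off and sometimes report something else, mostly with a low value. They report only what shows in the picture. A call takes as long as a camera call.
- bot.look_for(picture, target): "point" ([x, y, z] in m, in world coordinates, good to about 4 mm: the middle of the surface that is visible of it).
The state is a dict: "t": time; "q": joint angles; "joint_vel": joint speeds; "joint_torque": joint torques, N m; "eef_pos": TCP position; "tool_rot": TCP orientation; "contact_force": force on the tool from outside, world axes, zero at the start; "torque": the same for the moment, N m; "gripper_width": opening from 0.0 (shut) to 1.0 (fully open); "grasp_force": force on a finger pad.
Only numpy, scipy, OpenCV 4.12 (cv2) and the standard library are available. Lean on these libraries where they do the work, as an engineer would, in place of code of your own. Each camera call takes 0.05 s, during which the arm holds its last target. There are 200 camera calls.

## Working session

There is one attempt and no reset: what is moved stays moved. The work goes in short steps, Python scripts to look and compute and a tool call to move; the robot and the scene stay as the last step left them, time stands still between calls to the robot, and variables do not carry over. Pictures are saved under pics/ and viewed, at most 10 in all, crops included, and the job is handed in when it is done.

Besides the shell and the picture viewer there is one more tool, called after "Emit:" by a JSON object that holds its "op" and its "data". apply_moves: Moves the arm, as the interface text tells. Its arguments: {"type":"object","properties":{"deltas":{"type":"array","items":{"type":"array"}},"squeeze":{"type":"number"}},"required":["deltas"]}

```bash
mkdir -p pics; ls
cat > h.py <<'E'
from station import bot
import numpy as np, cv2
from scipy.spatial.transform import Rotation as R
def shot(n,f=None):
    p=bot.read_camera(n)
    if f: cv2.imwrite('pics/'+f,p['color'][:,:,::-1])
    return p
def pix2w(p,uv,z):
    K=np.array(p['intrinsics']);T=np.array(p['pose'])
    d=T[:3,:3]@np.linalg.solve(K,[uv[0],uv[1],1]);o=T[:3,3]
    return o+d*(z-o[2])/d[2]
def w2pix(p,X):
    K=np.array(p['intrinsics']);T=np.array(p['pose'])
    c=T[:3,:3].T@(np.array(X)-T[:3,3]);u=K@c;return u[:2]/u[2]
def st():
    o=bot.get_obs();q=o['tool_rot'];M=R.from_quat([q[1],q[2],q[3],q[0]]).as_matrix()
    return o,np.array(o['eef_pos']),M
E
python3 - <<'E'
from h import *
names="syringe front_grip barrel_grip flange thumb_rest syringe_driver cradle flange_slot knob_grip pusher_face column_box vial_rack reagent_bottle beaker lab_timer".split()
for c in("top","scene"):
    p=shot(c,c+'0.png');print(c,np.round(p['pose'],3).tolist(),np.round(p['intrinsics'],1).tolist())
    for n in names:
        print(n,[(np.round(r['point'],3).tolist(),round(r['confidence'],2),w2pix(p,r['point']).round().tolist()) for r in bot.look_for(p,n)[:2]])
o,x,M=st();print(x,M.round(3),o['t'],o['gripper_width'])
E
```

```text
pics
top [[0.01, -0.993, 0.114, 0.402], [-1.0, -0.011, -0.006, 0.035], [0.007, -0.114, -0.993, 1.352], [0.0, 0.0, 0.0, 1.0]] [[408.1, 0.0, 278.9], [0.0, 408.1, 210.0], [0.0, 0.0, 1.0]]
syringe [([0.504, 0.29, 0.015], 0.53, [199.0, 225.0]), ([0.547, 0.299, 0.015], 0.47, [196.0, 212.0])]
front_grip [([0.507, 0.29, 0.016], 0.52, [198.0, 224.0]), ([0.67, 0.163, 0.016], 0.47, [238.0, 175.0])]
barrel_grip [([0.507, 0.291, 0.014], 0.51, [198.0, 224.0])]
flange [([0.509, 0.291, 0.02], 0.77, [198.0, 223.0])]
thumb_rest []
syringe_driver [([0.471, -0.183, 0.012], 0.56, [342.0, 237.0]), ([0.506, 0.289, 0.016], 0.23, [199.0, 224.0])]
cradle [([0.467, -0.175, 0.012], 0.68, [340.0, 238.0])]
flange_slot [([0.472, -0.176, 0.007], 0.69, [340.0, 236.0])]
knob_grip [([0.458, -0.249, 0.093], 0.64, [368.0, 240.0])]
pusher_face [([0.459, -0.243, 0.043], 0.94, [363.0, 240.0]), ([0.507, 0.29, 0.018], 0.61, [198.0, 224.0])]
column_box [([0.599, 0.402, 0.043], 0.76, [163.0, 195.0])]
vial_rack [([0.561, 0.238, 0.026], 0.64, [214.0, 207.0])]
reagent_bottle [([0.407, -0.358, 0.074], 0.59, [402.0, 256.0])]
beaker
[... 609 characters left out ...]
[([0.468, -0.166, 0.02], 0.73, [332.0, 183.0])]
flange_slot [([0.466, -0.166, 0.021], 0.68, [333.0, 183.0])]
knob_grip [([0.46, -0.246, 0.088], 0.57, [348.0, 152.0])]
pusher_face [([0.453, -0.238, 0.043], 0.68, [348.0, 165.0])]
column_box [([0.59, 0.417, 0.042], 0.86, [177.0, 306.0])]
vial_rack [([0.565, 0.253, 0.025], 0.96, [226.0, 266.0]), ([0.665, 0.166, 0.043], 0.47, [213.0, 225.0])]
reagent_bottle [([0.399, -0.355, 0.061], 0.68, [381.0, 145.0])]
beaker [([0.665, 0.161, 0.041], 0.73, [214.0, 224.0])]
lab_timer [([0.608, 0.042, 0.017], 0.9, [256.0, 211.0])]
[ 0.18966726 -0.64779538  0.23127013] [[ 0.96   0.281 -0.   ]
 [ 0.281 -0.96   0.   ]
 [-0.    -0.    -1.   ]] 1.6 0.9973258794907901
```

Run:
```python
import cv2,numpy as np
t=cv2.imread('pics/top0.png')
a=cv2.resize(t[170:280,130:250],None,fx=5,fy=5,interpolation=cv2.INTER_CUBIC)
cv2.imwrite('pics/a.png',a)
b=cv2.resize(t[190:290,300:430],None,fx=6,fy=6,interpolation=cv2.INTER_CUBIC)
cv2.imwrite('pics/b.png',b)
```

```text
(no output)
```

View pics/a.png

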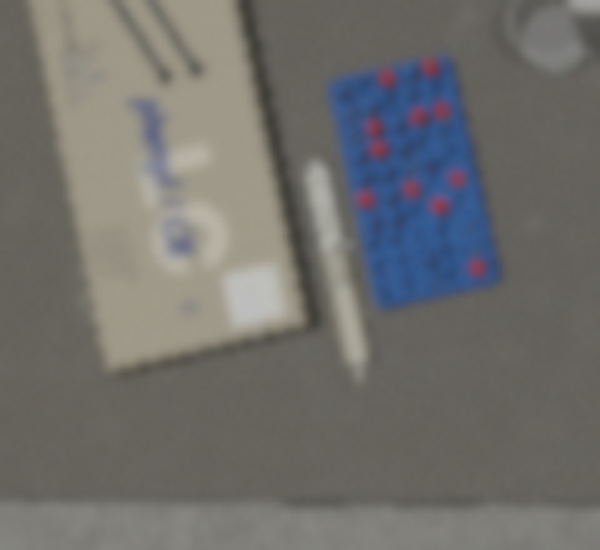

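View pics/b.png

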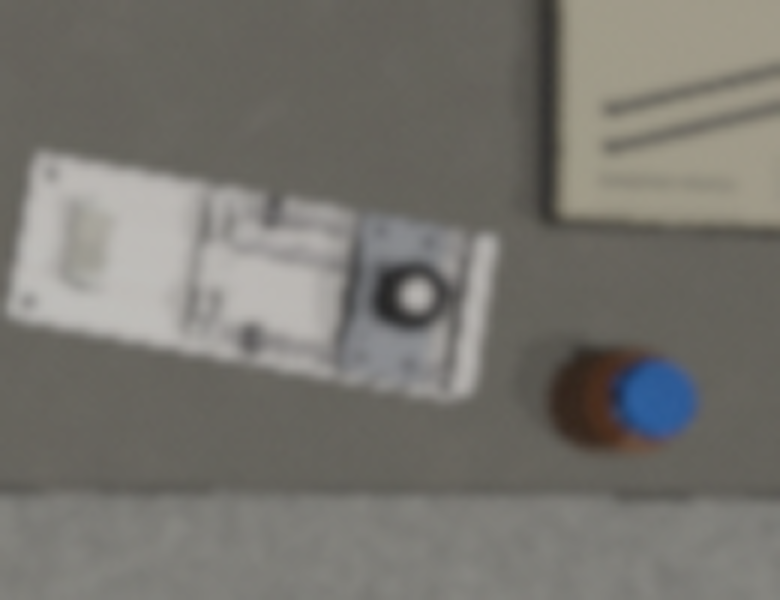

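View pics/scene0.png

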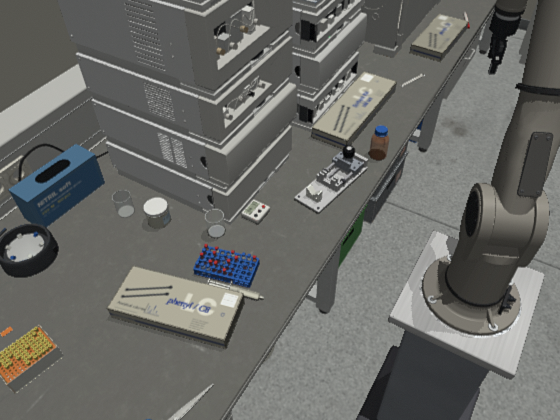

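The top view shows the syringe between carton and rack (nozzle near px (202,246), thumb rest near (193,203)), and the driver with base corners at about px (306,215), (302,243), (383,229), (379,257), cradle at the left, knob right. The scene view agrees: the bottle stands beyond the driver, and the bench between rack and driver is free.

```bash
cat >> h.py <<'E'
def delta(X,ang,x0=None,M=None):
    "units for world target X with tool x axis at world angle ang(deg), tool down"
    if M is None: o,x0,M=st()
    d=M.T@(np.array(X)-x0)/0.2
    cur=np.degrees(np.arctan2(M[1,0],M[0,0])); t=(cur-ang+180)%360-180
    return d.round(4), round(t/360,4)
E
python3 - <<'E'
from h import *
p=shot('top')
B=lambda x,y,z:pix2w(p,(300+x/6,190+y/6),z)
c=[B(38,152,.012),B(10,318,.012),B(498,235,.012),B(472,400,.012)]
f=(c[0]+c[1])/2;r=(c[2]+c[3])/2;yd=(r-f)[:2];print(c,np.linalg.norm(yd));yd/=np.linalg.norm(yd)
xd=np.array([yd[1],-yd[0]]);mid=(f+r)[:2]/2;O=mid-yd*0.053
print('driver O',O,'ang',np.degrees(np.arctan2(yd[1],yd[0])),'knob',B(413,296,.093),B(85,240,.047))
A=lambda x,y,z:pix2w(p,(130+x/5,170+y/5),z)
n=A(358,368,.0125);t=A(316,165,.0125);ys=(t-n)[:2];L=np.linalg.norm(ys);ys/=L
print('syr',n,t,L,np.degrees(np.arctan2(ys[1],ys[0])),'O',n[:2]+ys*.056)
print('carton corner',A(310,325,.042),A(108,370,.042),'rack',A(380,308,.042),'edge',A(360,500,0))
o,x,M=st();w=shot('wrist');print(np.round(w['hand_eye'],3).tolist(),np.round(w['intrinsics'],1).tolist(),[k for k in w])
a=80
print(delta([.45,-.40,.25],a),delta([.5,-.18,.25],a))
E
```

```text
[array([ 0.53947586, -0.06435382,  0.012     ]), array([ 0.44819165, -0.04927061,  0.012     ]), array([ 0.49639841, -0.31713558,  0.012     ]), array([ 0.40622898, -0.3012192 ,  0.012     ])] 0.2559221313357779
driver O [ 0.48137938 -0.13073143] ang -99.56372750710281 knob [ 0.45880103 -0.25148081  0.093     ] [ 0.4889248  -0.08698592  0.047     ]
syr [0.44285101 0.27799471 0.0125    ] [0.57636946 0.30996546 0.0125    ] 0.13729277717646926 13.465836633390259 O [0.49731151 0.29103517]
carton corner [0.46909993 0.30422138 0.042     ] [0.43903326 0.43205648 0.042     ] rack [0.48046685 0.25975579 0.042     ] edge [0.35704698 0.27622584 0.        ]
[[0.001, -0.95, -0.312, 0.081], [1.0, 0.0, 0.001, 0.0], [-0.001, -0.312, 0.95, -0.143], [0.0, 0.0, 0.0, 1.0]] [[325.2, 0.0, 280.6], [0.0, 325.2, 207.1], [0.0, 0.0, 1.0]] ['color', 'intrinsics', 'hand_eye', 'shot']
(array([ 1.5972, -0.8233, -0.0935]), np.float64(-0.1769)) (array([ 2.1462, -1.8088, -0.0935]), np.float64(-0.1769))
```

Emit:
{"op": "apply_moves", "data": {"deltas": [[0,[1.0,-0.5,-0.05],-0.09],[0,[1.0,-0.5,-0.05],-0.09],[0,[1.0,-0.5,-0.05],-0.09],[0,[1.0,-0.5,-0.05],-0.09],[0,[1.0,-0.5,-0.05],-0.09]], "squeeze": 30}}

```text
t: 2.2
eef_pos: [0.3581, -0.4915, 0.2419]
tool_rot: [0.0, 0.909, 0.417, 0.001]
contact_force: [0.9, 0.0, 1.1]
gripper_width: 1.001
grasp_force: 0.0
```

Run:
```python
from h import *
o,x,M=st();print(x,M.round(3).tolist(),o['t'],np.round(o['q'],2))
for X in ([.45,-.38,.24],[.5,-.17,.24]):print(delta(X,80.4))
```

```text
[ 0.35808444 -0.49150599  0.24190505] [[0.653, 0.758, 0.003], [0.758, -0.653, 0.001], [0.002, 0.001, -1.0]] 2.2 [ 0.97  0.36 -0.17  1.7   0.07  1.08  0.07]
(array([ 0.7223, -0.0157,  0.0113]), np.float64(-0.0865))
(array([ 1.6811, -0.5115,  0.0131]), np.float64(-0.0865))
```

Emit:
{"op": "apply_moves", "data": {"deltas": [[0,[1.0,-0.3,0.01],-0.08],[0,[1.0,-0.3,0.01],-0.08],[0,[1.0,-0.3,0.01],-0.08],[0,[1.0,-0.3,0.01],-0.08],[0,[1.0,-0.3,0.01],-0.08],[0,[1.0,-0.3,0.01],-0.08]]}}

```text
t: 2.8
eef_pos: [0.4415, -0.3038, 0.2397]
tool_rot: [0.0, 0.779, 0.628, 0.0]
contact_force: [-0.7, -0.8, 0.4]
gripper_width: 0.998
grasp_force: 0.0
```

Run:
```python
from h import *
o,x,M=st();print(x,o['t'],np.round(o['q'],2))
print(delta([.48,-.17,.24],80.4))
```

```text
[ 0.44152446 -0.30378833  0.23966104] 2.8 [ 0.79  0.26 -0.36  1.86  0.11  1.04  0.17]
(array([ 0.6945,  0.046 , -0.0016]), np.float64(-0.0074))
```

Emit:
{"op": "apply_moves", "data": {"deltas": [[0,[0.89,0.06,0.4],-0.007],[0,[0.89,0.06,0.4],-0.007],[0,[0.89,0.06,0.4],-0.007],[0,[0.89,0.06,0.4],-0.007],[0,[0.89,0.06,0.4],-0.007],[0,[0.89,0.06,0.4],-0.007],[0,[0.89,0.06,0.4],-0.007]]}}

```text
t: 3.5
eef_pos: [0.4905, -0.1373, 0.1596]
tool_rot: [0.001, 0.767, 0.642, -0.0]
contact_force: [-0.3, -0.9, 0.2]
gripper_width: 1.0
grasp_force: 0.0
```

```bash
cat >> h.py <<'E'
def wpose(w,x,M):
    T=np.eye(4);T[:3,:3]=M;T[:3,3]=x
    return T@np.array(w['hand_eye'])
def wpix2w(w,C,uv,z):
    K=np.array(w['intrinsics']);a=(uv[0]-K[0,2])/K[0,0];b=(uv[1]-K[1,2])/K[1,1];r=np.hypot(a,b)
    s=np.sin(r)/r if r else 1
    d=C[:3,:3]@np.array([a*s,b*s,np.cos(r)]);o=C[:3,3]
    return o+d*(z-o[2])/d[2]
def w2wpix(w,C,X):
    K=np.array(w['intrinsics']);c=C[:3,:3].T@(np.array(X)-C[:3,3]);h=np.hypot(c[0],c[1]);r=np.arctan2(h,c[2])
    return np.array([K[0,2]+K[0,0]*r*c[0]/h,K[1,2]+K[1,1]*r*c[1]/h])
def wshot(f):
    o,x,M=st();w=shot('wrist',f+'.png');C=wpose(w,x,M)
    np.savez('pics/'+f+'.npz',C=C,intrinsics=w['intrinsics']);return w,C,x,M
def rect(w,C,z,cx,cy,ang,W,H,s,f=None):
    "orthophoto of plane z: image right = world direction ang(deg) , s mm/px"
    e=np.array([np.cos(np.radians(ang)),np.sin(np.radians(ang))]);g=np.array([e[1],-e[0]])
    u,v=np.meshgrid(np.arange(W),np.arange(H));du=(u-W/2)*s/1e3;dv=(v-H/2)*s/1e3
    X=np.stack([cx+du*e[0]+dv*g[0],cy+du*e[1]+dv*g[1],np.full(u.shape,z)],-1)
    K=np.array(w['intrinsics']);c=(X-C[:3,3])@C[:3,:3];h=np.hypot(c[...,0],c[...,1]);r=np.arctan2(h,c[...,2])
    mx=(K[0,2]+K[0,0]*r*c[...,0]/h).astype('f4');my=(K[1,2]+K[1,1]*r*c[...,1]/h).astype('f4')
    im=cv2.remap(w['color'],mx,my,cv2.INTER_CUBIC)
    if f: cv2.imwrite('pics/'+f,im[:,:,::-1])
    return im
E
python3 - <<'E'
from h import *
w,C,x,M=wshot('w1');print(x,np.degrees(np.arctan2(M[1,0],M[0,0])),bot.get_obs()['t'])
for n in ('cradle','flange_slot','pusher_face','knob_grip'):
    print(n,[(np.round(r['point'],4).tolist(),round(r['confidence'],2)) for r in bot.look_for(w,n)[:2]])
# ortho in driver frame: right=+y driver, center at driver y=53
a=np.radians(-99.56);O=np.array([.4814,-.1307])+.053*np.array([np.cos(a),np.sin(a)])
rect(w,C,.052,O[0],O[1],-99.56,780,400,.35,'w1r.png')
E
```

```text
[ 0.4904528  -0.13729603  0.1595592 ] 79.81764337510968 3.55
cradle [([0.4764, -0.1574, 0.0124], 0.72)]
flange_slot [([0.4788, -0.1522, 0.0091], 0.81)]
pusher_face [([0.467, -0.246, 0.0455], 0.55)]
knob_grip [([0.4615, -0.2469, 0.0925], 0.95), ([0.4752, -0.1569, 0.014], 0.35)]
```

View pics/w1r.png

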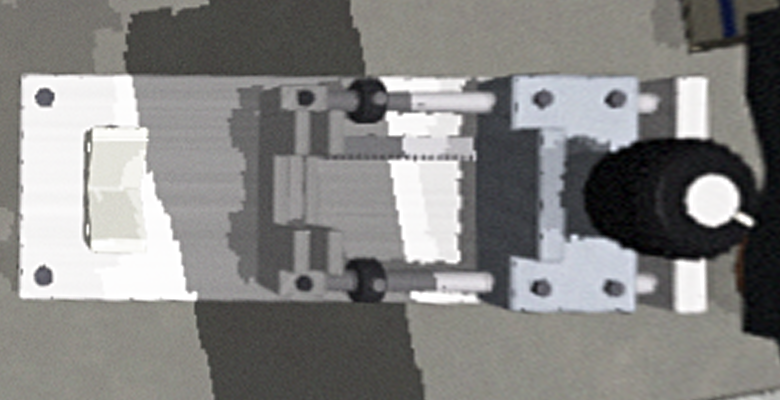

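The ortho view shows the driver: base edges at cols 20/706, cradle cols 89–147, bracket bolts at (305,97) and (305,283), collars near col 367. The assumed frame is about 10 mm off along y, so I refine it from these features.

Run:
```python
from h import *
d=np.load('pics/w1.npz');C=d['C'];w={'intrinsics':d['intrinsics']}
a=np.radians(-99.56);e=np.array([np.cos(a),np.sin(a)]);g=np.array([e[1],-e[0]])
O=np.array([.4814,-.1307]);Q=O+.053*e
def P(u,v,z):  # ortho px -> world point at z
    X=np.r_[Q+((u-390)*e+(v-200)*g)*.35e-3,.052];o=C[:3,3];k=(z-o[2])/(X[2]-o[2]);return o+(X-o)*k
f=[((20,75,.012),(-46,-72)),((20,298,.012),(46,-72)),((706,78,.012),(-46,178)),((706,312,.012),(46,178)),
((304,97,.052),(None,33)),((304,283,.052),(None,33)),((90,127,.047),(-22.5,-46)),((88,251,.047),(22.5,-46)),((147,128,.047),(-22.5,-26)),((147,252,.047),(22.5,-26)),
((331,230,.052),(None,42))]
src=[]
for p,n in f:
    X=P(*p)[:2]-O; print(n,(np.array([X@g,X@e])*1e3).round(1))
```

```text
(-46, -72) [-48.8 -76.7]
(46, -72) [ 41.7 -76.7]
(-46, 178) [-47.6 201.7]
(46, 178) [ 47.3 201.7]
(None, 33) [-36.   22.9]
(None, 33) [29.1 22.9]
(-22.5, -46) [-25.8 -51.5]
(22.5, -46) [ 18.4 -52.2]
(-22.5, -26) [-25.5 -31.2]
(22.5, -26) [ 18.8 -31.2]
(None, 42) [10.5 32.3]
```

Emit:
{"op": "apply_moves", "data": {"deltas": [[0,[-0.58,0.04,0.0],-0.002],[0,[-0.58,0.04,0.0],-0.002],[0,[-0.58,0.04,0.0],-0.002],[0,[-0.58,0.04,0.0],-0.002]]}}

```text
t: 4.15
eef_pos: [0.4772, -0.2545, 0.1593]
tool_rot: [0.001, 0.764, 0.645, -0.001]
contact_force: [-1.0, -0.6, -1.0]
gripper_width: 1.003
grasp_force: 0.0
```

Run:
```python
from h import *
w,C,x,M=wshot('w2');print(x,C[:3,3],np.degrees(np.arctan2(M[1,0],M[0,0])),bot.get_obs()['t'])
a=np.radians(-99.56);e=np.array([np.cos(a),np.sin(a)]);g=np.array([e[1],-e[0]])
O=np.array([.4814,-.1307])-.005*e-.0034*g; Q=O+.018*e;print(O)
rect(w,C,.052,Q[0],Q[1],-99.56,780,480,.25,'w2r.png')
```

```text
[ 0.47715726 -0.25451898  0.15932057] [ 0.49160513 -0.17527404  0.30262415] 80.36214507289843 4.2
[ 0.48558318 -0.12633411]
```

View pics/w2r.png

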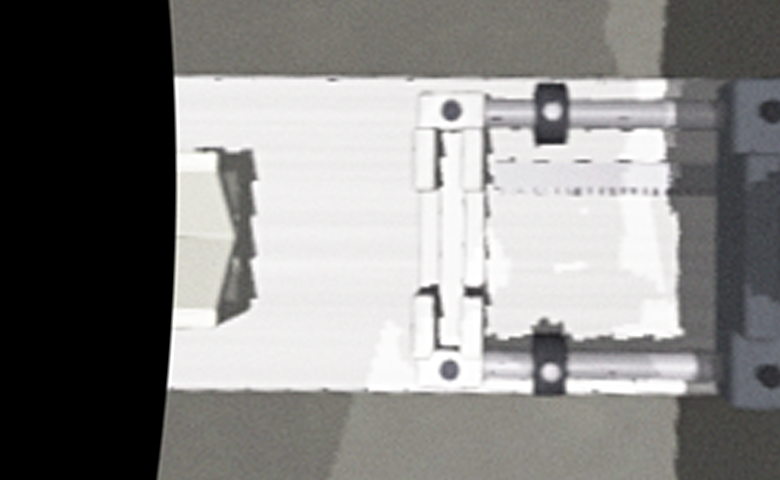

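The ortho view from above the bracket shows the slot centre at about col 451, with bolts at (451,110) and (449.5,369). So the driver frame now holds to under 1 mm, with an angle of about -99.9°.

Emit:
{"op": "apply_moves", "data": {"deltas": [[0,[1.0,0.05,-0.1],-0.16],[0,[1.0,0.05,-0.1],-0.16],[0,[1.0,0.05,-0.1],-0.16],[0,[1.0,0.05,-0.1],-0.16],[0,[1.0,0.05,-0.1],-0.16],[0,[1.0,0.05,-0.1],-0.16],[0,[1.0,0.05,-0.1],-0.16]]}}

```text
t: 4.9
eef_pos: [0.5202, -0.0519, 0.1796]
tool_rot: [0.0, 0.351, 0.936, 0.0]
contact_force: [0.1, 0.1, 0.1]
gripper_width: 1.001
grasp_force: 0.0
```

```bash
cat >> h.py <<'E'
_a=np.radians(-99.56);_e=np.array([np.cos(_a),np.sin(_a)]);_g=np.array([_e[1],-_e[0]])
SLOT=np.array([0.48558318,-0.12633411])+.0332*_e-.0001*_g
_b=np.radians(-99.9);YD=np.array([np.cos(_b),np.sin(_b)]);XD=np.array([YD[1],-YD[0]]);OD=SLOT-.033*YD
E
python3 - <<'E'
from h import *
o,x,M=st();print(OD,x,o['t'],np.round(o['q'],2),np.degrees(np.arctan2(M[1,0],M[0,0])))
print(delta([.50,.28,.16],193.5))
E
```

```text
[ 0.48584158 -0.12658104] [ 0.5201848  -0.05187771  0.17961439] 4.9 [ 0.54  0.37 -0.68  1.93  0.28  0.94  0.58] 138.90770278295741
(array([1.1667, 1.1842, 0.0986]), np.float64(-0.1516))
```

Emit:
{"op": "apply_moves", "data": {"deltas": [[0,[1.0,1.0,0.1],-0.15],[0,[1.0,1.0,0.1],-0.15],[0,[1.0,1.0,0.1],-0.15],[0,[1.0,1.0,0.1],-0.15],[0,[1.0,1.0,0.1],-0.15],[0,[1.0,1.0,0.1],-0.15],[0,[1.0,1.0,0.1],-0.15],[0,[1.0,1.0,0.1],-0.15]]}}

```text
t: 5.7
eef_pos: [0.5023, 0.2306, 0.1594]
tool_rot: [-0.0, -0.11, 0.994, 0.001]
contact_force: [1.0, -0.3, -0.9]
gripper_width: 0.999
grasp_force: 0.0
```

Run:
```python
from h import *
o,x,M=st();print(x,o['t'],np.round(o['q'],2),np.degrees(np.arctan2(M[1,0],M[0,0])))
print(delta([.53,.298,.16],193.5))
```

```text
[0.50229327 0.23058152 0.15942203] 5.7 [ 0.16  0.52 -0.91  1.87  0.49  0.99  0.82] -167.35782235555655
(array([-0.209 ,  0.2986, -0.0026]), np.float64(-0.0024))
```

Emit:
{"op": "apply_moves", "data": {"deltas": [[0,[-0.21,0.3,0.0],-0.002],[0,[-0.21,0.3,0.0],-0.002],[0,[-0.21,0.3,0.0],-0.002]]}}

```text
t: 6.0
eef_pos: [0.5319, 0.299, 0.1599]
tool_rot: [0.0, -0.114, 0.993, 0.001]
contact_force: [-0.3, 0.2, -0.6]
gripper_width: 1.001
grasp_force: 0.0
```

Run:
```python
from h import *
w,C,x,M=wshot('w3');print(x,C[:3,3],np.degrees(np.arctan2(M[1,0],M[0,0])),bot.get_obs()['t'])
rect(w,C,.0125,.497,.291,13.5,780,400,.25,'w3r.png')
for n in ('syringe','flange'):
    print(n,[(np.round(r['point'],4).tolist(),round(r['confidence'],2)) for r in bot.look_for(w,n)[:2]])
```

```text
[0.53191746 0.29902302 0.15986889] [0.45485648 0.28044243 0.30319241] -166.85306523903395 6.05
syringe [([0.5044, 0.2955, 0.0188], 0.84)]
flange [([0.4984, 0.2874, 0.0149], 0.92), ([0.5569, 0.3043, 0.013], 0.16)]
```

View pics/w3r.png

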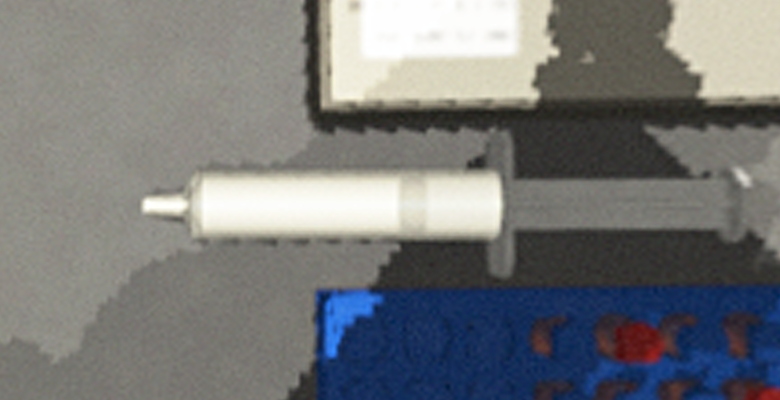

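The ortho view shows the syringe axis at row 204, nozzle tip at col 142, flange at col 500, and piston near col 400. The carton and rack fronts start at about cols 300–320, so the front is free for the fingers.

Run:
```python
from h import *
print(delta([.4559,.2801,.06],193.5),delta([.4559,.2801,.004],193.5))
```

```text
(array([0.3846, 0.0165, 0.4955]), np.float64(-0.0014)) (array([0.3844, 0.0169, 0.7755]), np.float64(-0.0014))
```

Emit:
{"op": "apply_moves", "data": {"deltas": [[0.45,[0.3845,0.0167,0.1],-0.0014],[0.45,[0.3845,0.0167,0.25],-0.0014],[0.45,[0.3845,0.0167,0.4],-0.0014],[0.45,[0.3845,0.0167,0.55],-0.0014],[0.45,[0.3845,0.0167,0.67],-0.0014],[0.45,[0.3845,0.0167,0.74],-0.0014],[0.45,[0.3845,0.0167,0.775],-0.0014],[0.45,[0.3845,0.0167,0.775],-0.0014]]}}

```text
t: 6.95
eef_pos: [0.4563, 0.2807, 0.0041]
tool_rot: [-0.0, -0.118, 0.993, -0.0]
contact_force: [0.1, 0.1, 0.3]
gripper_width: 0.549
grasp_force: 0.0
```

Emit:
{"op": "apply_moves", "data": {"deltas": [[0.6,[0,0,0],0],[0.7,[0,0,0],0],[0.8,[0,0,0],0],[0.9,[0,0,0],0],[1,[0,0,0],0],[1,[0,0,0],0],[1,[0,0,0],0]], "squeeze": 30}}

```text
t: 7.65
eef_pos: [0.4569, 0.2817, 0.0051]
tool_rot: [0.001, -0.118, 0.993, 0.0]
contact_force: [-1.1, -1.3, 6.6]
gripper_width: 0.191
grasp_force: 29.9
```

Emit:
{"op": "apply_moves", "data": {"deltas": [[1,[0,0,-0.03],0],[1,[0,0,-0.1],0],[1,[0,0,-0.2],0],[1,[0,0,-0.35],0],[1,[0,0,-0.5],0],[1,[0,0,-0.5],0]]}}

```text
t: 8.25
eef_pos: [0.4581, 0.2834, 0.1088]
tool_rot: [0.003, -0.118, 0.993, 0.002]
contact_force: [1.0, 0.2, -1.7]
gripper_width: 0.19
grasp_force: 29.3
```

Run:
```python
from h import *
o,x,M=st();print(x,o['t'],o['gripper_width'],np.round(o['q'],2),o['grasp_force'],o['contact_force'])
# lay point: syringe origin at (.50,.06), parallel to driver. grip at y=-37
Os=np.array([.485,.06]);P=Os-.037*YD;print(P)
print(delta([*P,.105],80.1))
```

```text
[0.45814673 0.28339212 0.10880541] 8.25 0.1900189812719605 [ 0.01  0.56 -0.88  1.95  0.56  0.89  0.65] 29.336731731891632 [ 1.03449457  0.15505352 -1.68320128]
[0.49136138 0.09644905]
(array([ 0.0583, -0.9476,  0.0165]), np.float64(0.3152))
```

Emit:
{"op": "apply_moves", "data": {"deltas": [[1,[0.0,-0.06,0.0],0.0226],[1,[0.0,-0.14,0.0],0.0452],[1,[0.0,-0.22,0.0],0.0678],[1,[0.01,-0.3,0.0],0.0904],[1,[0.01,-0.38,0.0],0.113],[1,[0.02,-0.46,0.0],0.1356],[1,[0.02,-0.54,0.0],0.1582],[1,[0.03,-0.62,0.0],0.1808],[1,[0.03,-0.7,0.0],0.2034],[1,[0.04,-0.78,0.0],0.226],[1,[0.05,-0.86,0.0],0.2486],[1,[0.05,-0.9,0.0],0.2712]]}}

```text
t: 9.45
eef_pos: [0.4885, 0.1024, 0.1043]
tool_rot: [-0.0, 0.672, 0.74, -0.001]
contact_force: [-0.2, 0.5, -0.2]
gripper_width: 0.186
grasp_force: 29.3
```

Run:
```python
from h import *
o,x,M=st();print(x,o['t'],o['gripper_width'],np.round(o['q'],2),o['grasp_force'],o['contact_force'])
Os=np.array([.485,.06]);P=Os-.037*YD
print(delta([*P,.0065],80.1))
```

```text
[0.48849805 0.10235046 0.10427674] 9.45 0.18593185358943543 [ 0.06  0.4  -0.48  2.06  0.27  0.74 -0.49] 29.339876174926758 [-0.23711641  0.46892258 -0.211977  ]
(array([-0.0304,  0.0118,  0.4889]), np.float64(0.0429))
```

Emit:
{"op": "apply_moves", "data": {"deltas": [[1,[-0.03,0.012,0.05],0.0215],[1,[-0.03,0.012,0.15],0.043],[1,[-0.03,0.012,0.25],0.043],[1,[-0.03,0.012,0.35],0.043],[1,[-0.03,0.012,0.42],0.043],[1,[-0.03,0.012,0.46],0.043],[1,[-0.03,0.012,0.48],0.043],[1,[-0.03,0.012,0.487],0.043],[1,[-0.03,0.012,0.487],0.043]]}}

```text
t: 10.35
eef_pos: [0.4922, 0.0984, 0.0073]
tool_rot: [0.0, 0.763, 0.646, 0.0]
contact_force: [-0.4, -0.2, 0.2]
gripper_width: 0.185
grasp_force: 29.3
```

Emit:
{"op": "apply_moves", "data": {"deltas": [[1,[0,0,0.008],0],[1,[0,0,0.008],0],[0.75,[0,0,0.008],0],[0.7,[0,0,0.008],0],[0.6,[0,0,0.0],0],[0.5,[0,0,0.0],0],[0.45,[0,0,-0.05],0],[0.45,[0,0,-0.2],0],[0.45,[0,0,-0.4],0],[0.45,[0,0,-0.6],0],[0.45,[-0.3,0,-0.8],0],[0.45,[-0.3,0,-0.8],0]]}}

```text
t: 11.55
eef_pos: [0.4827, 0.037, 0.1702]
tool_rot: [0.002, 0.764, 0.645, 0.001]
contact_force: [0.2, -0.4, -0.9]
gripper_width: 0.555
grasp_force: 0.0
```

Run:
```python
from h import *
w,C,x,M=wshot('w4');print(x,C[:3,3],np.degrees(np.arctan2(M[1,0],M[0,0])),bot.get_obs()['t'])
rect(w,C,.0125,.482,.05,-99.9,780,400,.25,'w4r.png')
```

```text
[0.48273205 0.03699344 0.17024796] [0.49653262 0.11617249 0.31364761] 80.3918385300332 11.6
```

View pics/w4r.png

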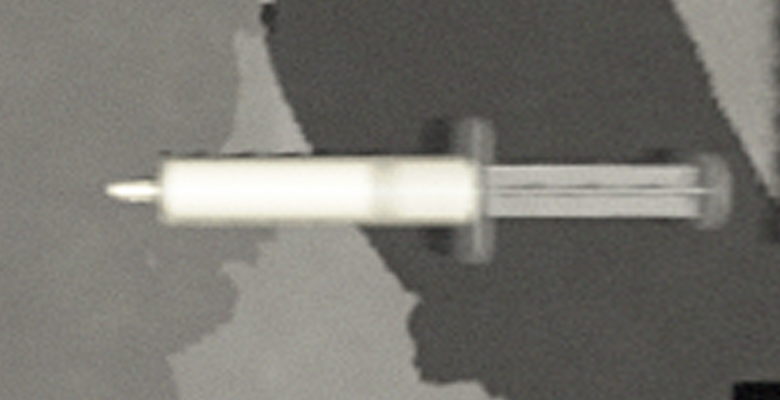

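The ortho view shows the syringe lying parallel to the driver: axis row 190, flange col ≈478, nozzle tip col 106. The plunger is still drawn out, with the piston at about col 375.

Run:
```python
from h import *
print(delta([.4879,.0717,.004],80.1))
```

```text
(array([ 0.1901, -0.0106,  0.8336]), np.float64(0.0003))
```

Emit:
{"op": "apply_moves", "data": {"deltas": [[0.45,[0.19,-0.0106,0.15],0],[0.45,[0.19,-0.0106,0.35],0],[0.45,[0.19,-0.0106,0.55],0],[0.45,[0.19,-0.0106,0.7],0],[0.45,[0.19,-0.0106,0.78],0],[0.45,[0.19,-0.0106,0.82],0],[0.45,[0.19,-0.0106,0.833],0],[0.6,[0.19,-0.0106,0.833],0],[0.7,[0.19,-0.0106,0.833],0],[0.8,[0.19,-0.0106,0.833],0],[1,[0.19,-0.0106,0.833],0],[1,[0.19,-0.0106,0.833],0]]}}

```text
t: 12.8
eef_pos: [0.487, 0.0771, 0.0012]
tool_rot: [0.001, 0.763, 0.646, 0.001]
contact_force: [-0.5, -0.7, 7.6]
gripper_width: 0.194
grasp_force: 29.6
```

Emit:
{"op": "apply_moves", "data": {"deltas": [[1,[0,0,0],0],[1,[0,0,0],0],[1,[0,0,0],0]]}}

```text
t: 13.1
eef_pos: [0.487, 0.0771, 0.0012]
tool_rot: [0.001, 0.763, 0.646, 0.001]
contact_force: [0.2, -0.8, 8.2]
gripper_width: 0.192
grasp_force: 29.6
```

Run:
```python
from h import *
o,x,M=st();print(x,o['t'],o['gripper_width'],np.round(o['q'],2),o['grasp_force'],o['contact_force'])
P=OD-.010*YD;print(P,OD)
print(delta([*P,.11],80.1))
```

```text
[0.48695417 0.0771408  0.00121152] 13.1 0.19194912499419484 [-0.01  0.56 -0.33  2.12  0.37  0.51 -0.79] 29.568338692188263 [ 0.21826747 -0.77709586  8.22706786]
[ 0.48756087 -0.11672994] [ 0.48584158 -0.12658104]
(array([-0.9552,  0.1645, -0.5441]), np.float64(0.001))
```

Emit:
{"op": "apply_moves", "data": {"deltas": [[0.75,[0,0,0],0],[0.7,[0,0,0],0],[0.65,[0,0,-0.01],0],[0.65,[-0.028,0.0,-0.014],0],[0.65,[-0.028,0.0,-0.014],0],[0.65,[-0.028,0.0,-0.014],0],[0.75,[-0.028,0.0,-0.014],0],[0.8,[-0.028,0.0,-0.014],0],[1,[-0.028,0.0,-0.014],0],[1,[-0.028,0.0,-0.014],0],[1,[-0.028,0.0,-0.014],0],[1,[-0.028,0.0,-0.014],0]]}}

```text
t: 14.3
eef_pos: [0.4853, 0.0715, 0.0031]
tool_rot: [0.0, 0.763, 0.646, 0.0]
contact_force: [-0.3, -0.2, 2.0]
gripper_width: 0.191
grasp_force: 29.5
```

Emit:
{"op": "apply_moves", "data": {"deltas": [[1,[0,0,-0.03],0],[1,[0,0,-0.1],0],[1,[0,0,-0.25],0],[1,[0,0,-0.4],0],[1,[0,0,-0.52],0],[1,[0,0,-0.52],0]]}}

```text
t: 14.9
eef_pos: [0.4876, 0.0721, 0.1111]
tool_rot: [0.002, 0.763, 0.646, 0.003]
contact_force: [-0.0, -0.2, -0.7]
gripper_width: 0.188
grasp_force: 29.3
```

Run:
```python
from h import *
o,x,M=st();print(x,o['t'],o['gripper_width'],np.round(o['q'],2),o['grasp_force'],o['contact_force'])
P=OD-.010*YD
print(delta([*P,.11],80.1))
```

```text
[0.48763616 0.07210694 0.1111317 ] 14.9 0.18753212751503714 [ 0.09  0.37 -0.44  2.07  0.23  0.73 -0.66] 29.336871206760406 [-0.01948057 -0.15951795 -0.70939478]
(array([-0.9312,  0.1561,  0.0046]), np.float64(0.001))
```

Emit:
{"op": "apply_moves", "data": {"deltas": [[1,[-0.1,0.02,0],0],[1,[-0.25,0.04,0],0],[1,[-0.4,0.07,0],0],[1,[-0.55,0.09,0],0],[1,[-0.7,0.12,0],0],[1,[-0.82,0.14,0],0],[1,[-0.91,0.156,0.05],0.001],[1,[-0.931,0.156,0.12],0.001],[1,[-0.931,0.156,0.15],0.001],[1,[-0.931,0.156,0.15],0.001],[1,[-0.931,0.156,0.15],0.001]]}}

```text
t: 16.0
eef_pos: [0.4851, -0.1156, 0.0767]
tool_rot: [-0.001, 0.765, 0.644, 0.0]
contact_force: [-0.3, 0.4, -1.0]
gripper_width: 0.19
grasp_force: 29.3
```

Run:
```python
from h import *
w,C,x,M=wshot('w5');print(x,C[:3,3],np.degrees(np.arctan2(M[1,0],M[0,0])),bot.get_obs()['t'])
d=x[:2]-OD;print('tcp in driver mm',d@XD*1e3,d@YD*1e3)
cam=C[:2,3]-OD;print('cam',cam@XD*1e3,cam@YD*1e3)
Q=OD+.023*YD
a=rect(w,C,.052,Q[0],Q[1],-99.9,390,300,.35);b=rect(w,C,x[2]+.0094,Q[0],Q[1],-99.9,390,300,.35)
f=np.hstack([a,b]);cv2.imwrite('pics/w5r.png',f[:,:,::-1])
```

```text
[ 0.48514044 -0.11562309  0.07673529] [ 0.49982646 -0.03674635  0.22022016] 80.2489744100715 16.05
tcp in driver mm 2.5746900222524696 -10.674231831462748
cam 1.6685689697727204 -90.90139770246296
```

View pics/w5r.png

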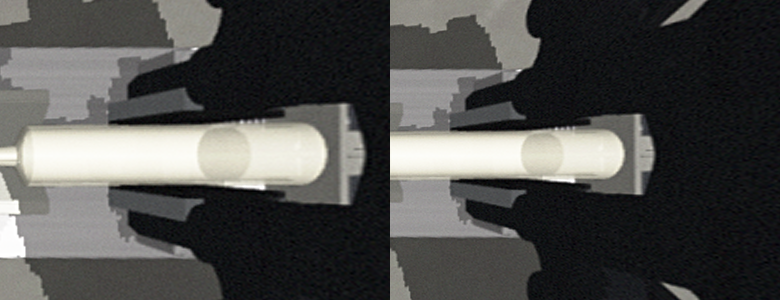

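The hover view shows the barrel between the fingers, axis at row 155 (x ≈ +2 mm), and the flange's front-top edge near col 641 of the right panel. I'll measure the flange edge by intensity profile.

Run:
```python
from h import *
d=np.load('pics/w5.npz');C=d['C'];w={'intrinsics':d['intrinsics'],'color':cv2.imread('pics/w5.png')[:,:,::-1].copy()}
o,x,M=st();print(x);zt=.0767+.0094+.0125
Q=OD+.033*YD+.002*XD
im=rect(w,C,zt,Q[0],Q[1],-99.9,80,100,.4).mean(2)
for r in (20,28,35,50,65,72,80): print((r-50)*.4,im[r-2:r+3].mean(0)[15:70].round().astype(int).tolist())
print('first col y=',33+(15-40)*.4)
print(w2wpix(w,C,[*(OD+.033*YD),zt]))
```

```text
[ 0.48547858 -0.11586224  0.07712634]
-12.0 [91, 93, 98, 100, 100, 100, 100, 100, 100, 98, 100, 102, 120, 142, 165, 171, 157, 125, 92, 63, 57, 44, 26, 14, 16, 16, 16, 18, 20, 18, 15, 16, 17, 18, 18, 19, 18, 17, 16, 16, 17, 19, 20, 18, 16, 16, 18, 19, 20, 20, 19, 18, 17, 16, 15]
-8.8 [95, 95, 98, 97, 96, 98, 98, 95, 93, 93, 94, 97, 116, 138, 157, 167, 174, 160, 133, 97, 73, 58, 60, 47, 29, 17, 15, 15, 17, 19, 19, 19, 19, 19, 19, 17, 15, 14, 15, 17, 19, 19, 18, 15, 13, 17, 20, 19, 17, 17, 18, 18, 18, 18, 17]
-6.0 [141, 112, 99, 93, 96, 95, 95, 97, 97, 95, 94, 98, 116, 138, 157, 167, 165, 155, 148, 141, 138, 139, 142, 143, 136, 107, 71, 37, 17, 9, 12, 16, 18, 13, 11, 16, 20, 21, 21, 20, 19, 17, 16, 16, 16, 15, 15, 17, 18, 16, 15, 16, 19, 19, 18]
0.0 [235, 240, 242, 220, 176, 125, 89, 91, 94, 93, 94, 98, 116, 138, 158, 168, 164, 155, 148, 147, 152, 155, 156, 157, 157, 165, 163, 139, 97, 54, 20, 10, 12, 17, 20, 17, 15, 18, 20, 17, 15, 17, 18, 19, 19, 18, 17, 18, 18, 16, 14, 16, 18, 19, 19]
6.0 [94, 94, 96, 97, 97, 97, 97, 99, 99, 96, 94, 94, 110, 132, 156, 168, 167, 146, 115, 84, 71, 63, 64, 61, 56, 37, 19, 12, 16, 17, 19, 19, 18, 18, 18, 17, 16, 17, 17, 16, 15, 16, 17, 16, 16, 17, 18, 18, 19, 18, 18, 18, 19, 20, 21]
8.8 [99, 98, 97, 97, 97, 98, 98, 99, 98, 93, 93, 95, 113, 135, 158, 169, 169, 150, 118, 85, 72, 59, 50, 35, 21, 14, 19, 18, 15, 17, 21, 21, 19, 18, 19, 18, 16, 15, 15, 17, 18, 17, 17, 17, 19, 21, 22, 20, 17, 15, 15, 16, 18, 18, 17]
12.0 [48, 49, 54, 57, 58, 59, 59, 60, 60, 58, 59, 60, 71, 89, 106, 112, 113, 106, 86, 63, 39, 23, 15, 14, 18, 20, 18, 16, 17, 17, 17, 18, 20, 21, 20, 18, 17, 16, 16, 14, 12, 13, 16, 16, 15, 17, 22, 21, 15, 12, 14, 17, 19, 21, 19]
first col y= 23.0
[283.25097358 362.46599109]
```

Run:
```python
from h import *
def prof(f,z,Q,ang,rows,half=60,s=.4):
    d=np.load(f'pics/{f}.npz');C=d['C'];w={'intrinsics':d['intrinsics'],'color':cv2.imread(f'pics/{f}.png')[:,:,::-1].copy()}
    im=rect(w,C,z,Q[0],Q[1],ang,2*half,120,s).mean(2)
    for r in rows: print(f,r,im[60+r-3:60+r+4].mean(0)[half-30:half+30].round().astype(int).tolist())
e3=np.array([np.cos(np.radians(13.5)),np.sin(np.radians(13.5))]);g3=np.array([e3[1],-e3[0]])
O3=np.array([.4919,.2887])
prof('w3',.025,O3+.033*e3,13.5,(-40,-32,0,32,40))
O4=np.array([.4853,.0715])+.0100*YD   # TCP at grip +10mm => assumed origin
prof('w4',.025,O4+.033*YD,-99.9,(-40,-32,0,32,40))
prof('w3',.0125,O3-.056*e3,13.5,(0,))
prof('w4',.0125,O4-.056*YD,-99.9,(-3,0,3))
```

```text
w3 -40 [123, 121, 120, 120, 119, 118, 118, 119, 120, 119, 118, 115, 114, 110, 106, 103, 101, 101, 99, 98, 97, 97, 99, 102, 105, 108, 109, 103, 95, 80, 66, 52, 47, 47, 49, 52, 52, 50, 49, 50, 52, 51, 50, 49, 49, 50, 50, 51, 53, 53, 52, 50, 49, 50, 51, 50, 50, 50, 52, 52]
w3 -32 [121, 118, 118, 118, 119, 118, 116, 115, 113, 113, 113, 107, 100, 92, 86, 85, 90, 97, 100, 100, 99, 97, 96, 96, 100, 107, 113, 116, 114, 101, 85, 66, 55, 50, 47, 48, 49, 51, 51, 51, 51, 51, 51, 52, 51, 52, 52, 51, 50, 48, 48, 49, 50, 50, 50, 50, 51, 51, 52, 52]
w3 0 [241, 241, 241, 241, 241, 241, 240, 241, 241, 241, 240, 240, 240, 240, 241, 241, 241, 241, 243, 244, 246, 247, 224, 190, 150, 125, 111, 105, 111, 114, 115, 115, 114, 113, 113, 114, 115, 117, 117, 116, 115, 114, 114, 115, 117, 116, 113, 112, 114, 116, 115, 114, 114, 115, 116, 117, 118, 118, 118, 118]
w3 32 [51, 51, 51, 51, 50, 50, 51, 52, 52, 50, 49, 48, 49, 55, 64, 78, 90, 100, 102, 100, 99, 97, 96, 95, 99, 106, 112, 117, 116, 108, 96, 76, 59, 46, 44, 47, 49, 51, 53, 53, 53, 52, 51, 51, 52, 53, 53, 53, 52, 51, 51, 51, 52, 52, 52, 52, 52, 53, 53, 51]
[... 2121 characters left out ...]
07, 205, 205, 204, 205, 205, 202, 198, 191, 186, 185, 187, 191, 195, 199, 209, 220, 231]
w4 0 [126, 127, 128, 128, 126, 124, 123, 124, 125, 125, 124, 124, 124, 124, 124, 125, 126, 127, 126, 125, 125, 126, 126, 126, 127, 127, 127, 130, 133, 136, 138, 140, 143, 145, 146, 147, 151, 157, 162, 163, 161, 159, 156, 154, 153, 153, 155, 157, 155, 152, 149, 146, 148, 155, 165, 172, 178, 193, 208, 222]
w4 3 [127, 127, 128, 128, 127, 125, 125, 126, 126, 126, 126, 125, 124, 123, 123, 124, 127, 128, 127, 125, 125, 126, 127, 126, 125, 125, 125, 125, 125, 125, 125, 125, 125, 126, 126, 127, 127, 127, 128, 128, 128, 128, 126, 125, 124, 123, 125, 127, 128, 128, 127, 126, 131, 138, 149, 156, 162, 178, 192, 208]
```

Emit:
{"op": "apply_moves", "data": {"deltas": [[1,[-0.0175,0.009,0.0],0],[1,[-0.0175,0.009,0.03],0],[1,[-0.0175,0.009,0.06],0],[1,[-0.0175,0.009,0.08],0],[1,[-0.0175,0.009,0.1],0],[1,[-0.0175,0.009,0.12],0],[1,[-0.0175,0.009,0.135],0],[1,[-0.0175,0.009,0.135],0],[1,[-0.0175,0.009,0.135],0]]}}

```text
t: 16.95
eef_pos: [0.4864, -0.121, 0.0501]
tool_rot: [-0.0, 0.765, 0.644, 0.0]
contact_force: [-0.4, 0.5, -1.4]
gripper_width: 0.191
grasp_force: 29.3
```

Run:
```python
from h import *
o,x,M=st();d=x[:2]-OD;print(x,d@XD,d@YD,o['t'],o['contact_force'],o['torque'],o['gripper_width'])
```

```text
[ 0.48640057 -0.12103357  0.05009521] 0.0004031088696179007 -0.005560964415359598 16.95 [-0.40390634  0.45775155 -1.43052661] [ 0.04251529 -0.01260476 -0.06343478] 0.1912511746119158
```

Emit:
{"op": "apply_moves", "data": {"deltas": [[1,[0.007,0,0],0],[1,[0.007,0,0.02],0],[1,[0.007,0,0.04],0],[1,[0.007,0,0.06],0],[1,[0.007,0,0.075],0],[1,[0.007,0,0.075],0]]}}

```text
t: 17.55
eef_pos: [0.4859, -0.1197, 0.0347]
tool_rot: [-0.0, 0.765, 0.644, -0.001]
contact_force: [-2.4, -0.9, 4.9]
gripper_width: 0.191
grasp_force: 30.0
```

Run:
```python
from h import *
o,x,M=st();d=x[:2]-OD;print(x,d@XD,d@YD,o['t'],o['contact_force'],o['torque'],o['gripper_width'])
```

```text
[ 0.4859288  -0.11967304  0.03473219] 0.0011017673480005258 -0.006820122611011829 17.55 [-2.42021287 -0.94428993  4.93475856] [0.19923864 0.48129282 0.06326506] 0.19113085056179047
```

Emit:
{"op": "apply_moves", "data": {"deltas": [[1,[0,0.002,0.005],0],[0.78,[0,0.002,0.005],0],[0.74,[0,0.002,0.005],0],[0.7,[0,0.002,0.005],0],[0.6,[0,0.002,0.0],0],[0.5,[0,0.002,0.0],0],[0.5,[0,0.002,0.0],0]]}}

```text
t: 18.25
eef_pos: [0.4871, -0.1198, 0.0351]
tool_rot: [0.0, 0.765, 0.644, 0.0]
contact_force: [-0.4, 0.0, -0.3]
gripper_width: 0.499
grasp_force: 0.0
```

Emit:
{"op": "apply_moves", "data": {"deltas": [[0.5,[0,0,-0.05],0],[0.5,[0,0,-0.2],0],[0.5,[0,0,-0.4],0],[0.5,[0,0,-0.6],0],[0.4,[-0.3,0,-0.7],0],[0.4,[-0.55,0,-0.7],0],[0.4,[-0.55,0,-0.7],0],[0.4,[-0.55,0,-0.7],0],[0.4,[-0.55,0,-0.7],0]]}}

```text
t: 19.15
eef_pos: [0.4681, -0.2269, 0.1752]
tool_rot: [-0.0, 0.765, 0.644, 0.0]
contact_force: [0.1, 0.2, -0.5]
gripper_width: 0.599
grasp_force: 0.0
```

Run:
```python
from h import *
w,C,x,M=wshot('w6');print(x,C[:3,3],bot.get_obs()['t'])
d=x[:2]-OD;print('tcp',d@XD,d@YD)
Q=OD+.023*YD
rect(w,C,.042,Q[0],Q[1],-99.9,780,420,.25,'w6r.png')
for n in ('knob_grip',):
    print(n,[(np.round(r['point'],4).tolist(),round(r['confidence'],2)) for r in bot.look_for(w,n)[:2]])
```

```text
[ 0.46814575 -0.22690704  0.1751783 ] [ 0.48287513 -0.14805286  0.31867152] 19.2
tcp 0.000183373677394915 0.10187451139534287
knob_grip [([0.4636, -0.2504, 0.0914], 0.69), ([0.4839, -0.1438, 0.0524], 0.22)]
```

View pics/w6r.png

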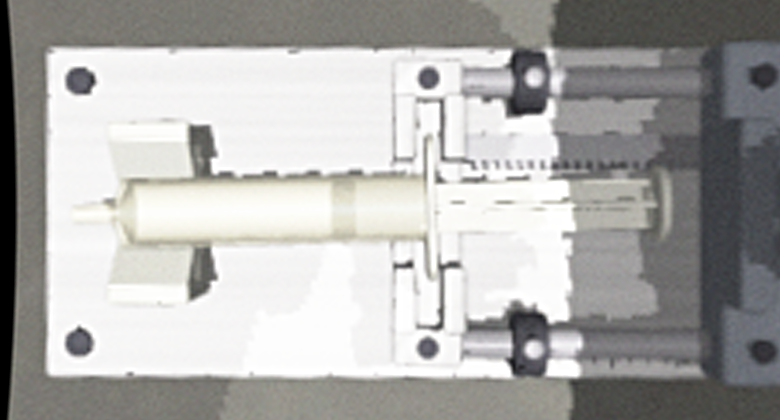

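The ortho view shows the syringe seated: barrel in the V, flange (col 431) inside the bracket slot, and thumb rest at about col 662, short of the pusher. The knob works out at driver y ≈ 131 mm.

Emit:
{"op": "apply_moves", "data": {"deltas": [[0.4,[-0.04,0,0],-0.0235],[0.4,[-0.08,0,0],-0.047],[0.4,[-0.12,0,0],-0.07],[0.4,[-0.1455,0,0],-0.094],[0.4,[-0.1455,0,0],-0.117],[0.4,[-0.1455,0,0],-0.14],[0.4,[-0.1455,0,0],-0.164],[0.4,[-0.1455,0,0],-0.187],[0.4,[-0.1455,0,0],-0.21],[0.4,[-0.1455,0,0],-0.234],[0.4,[-0.1455,0,0],-0.257],[0.4,[-0.1455,0,0],-0.28]]}}

```text
t: 20.45
eef_pos: [0.4636, -0.2548, 0.175]
tool_rot: [-0.0, -0.013, 1.0, 0.0]
contact_force: [-0.2, -0.1, -0.1]
gripper_width: 0.597
grasp_force: 0.0
```

Emit:
{"op": "apply_moves", "data": {"deltas": [[0.4,[0,0,0],-0.02],[0.4,[0,0,0],-0.02]]}}

```text
t: 20.65
eef_pos: [0.4635, -0.2551, 0.1749]
tool_rot: [-0.0, -0.073, 0.997, 0.001]
contact_force: [0.3, 0.5, -0.3]
gripper_width: 0.601
grasp_force: 0.0
```

Run:
```python
from h import *
o,x,M=st();d=x[:2]-OD;print(x,d@XD,d@YD,o['t'],np.round(o['q'],2),np.degrees(np.arctan2(M[1,0],M[0,0])))
print(delta([*(OD+.131*YD),.0715],0))
```

```text
[ 0.46352493 -0.25508671  0.1749167 ] -0.00010952323986057552 0.1304290205634187 20.65 [ 0.97  0.39 -0.72  1.92  0.32  0.94  1.82] -171.68036378364738
(array([ 0.0014, -0.0031,  0.5171]), np.float64(-0.4769))
```

Emit:
{"op": "apply_moves", "data": {"deltas": [[0.4,[0,-0.003,0.15],0],[0.4,[0,-0.003,0.3],0],[0.4,[0,-0.003,0.4],0],[0.4,[0,-0.003,0.47],0],[0.4,[0,-0.003,0.5],0],[0.4,[0,-0.003,0.515],0],[0.4,[0,-0.003,0.515],0]]}}

```text
t: 21.35
eef_pos: [0.4637, -0.2573, 0.0725]
tool_rot: [0.0, -0.071, 0.998, -0.0]
contact_force: [0.3, 1.1, 0.2]
gripper_width: 0.598
grasp_force: 0.0
```

Emit:
{"op": "apply_moves", "data": {"deltas": [[0.48,[0,0,0],0],[0.52,[0,0,0],0],[0.56,[0,0,0],0],[0.6,[0,0,0],0],[0.7,[0,0,0],0],[0.8,[0,0,0],0],[0.8,[0,0,0],0]], "squeeze": 35}}

```text
t: 22.05
eef_pos: [0.4631, -0.2544, 0.0731]
tool_rot: [-0.0, -0.072, 0.997, 0.001]
contact_force: [-4.2, 9.0, 10.6]
gripper_width: 0.408
grasp_force: 33.8
```

Run:
```python
from h import *
o,x,M=st();d=x[:2]-OD;print(x,d@XD,d@YD,o['t'],o['contact_force'],o['torque'],o['gripper_width'],o['grasp_force'])
dd=M.T@np.r_[-YD,0];A=np.degrees(np.arctan2(M[1,0],M[0,0]));print(A,dd)
```

```text
[ 0.46308543 -0.25436053  0.07305505] 0.00044829119195094014 0.12978921511443262 22.05 [-4.24442468  9.02788766 10.64034761] [2.07765736 0.92764239 0.0248084 ] 0.4084382703568633 33.79033237695694
-171.78130797396588 [-0.31098647  0.95041156  0.00229877]
```

Emit:
{"op": "apply_moves", "data": {"deltas": [[0.8,[-0.0067,0.0203,-0.003],0.0225],[0.8,[-0.0094,0.0287,-0.003],0.045],[0.8,[-0.0122,0.0371,-0.003],0.0675],[0.8,[-0.0149,0.0455,-0.003],0.09],[0.8,[-0.0177,0.0539,-0.003],0.1125],[0.8,[-0.0204,0.0623,-0.003],0.135],[0.8,[-0.0204,0.0623,-0.003],0.135]]}}

```text
t: 22.75
eef_pos: [0.4646, -0.2448, 0.0731]
tool_rot: [-0.0, 0.347, 0.938, -0.001]
contact_force: [-3.5, -0.6, 3.9]
gripper_width: 0.405
grasp_force: 35.8
```

```bash
cat > s.py <<'E'
from h import *
o,x,M=st();d=x[:2]-OD;print(x,(d@XD).round(4),(d@YD).round(4),o['t'],np.round(o['contact_force'],1),np.round(o['torque'],2),o['gripper_width'],o['grasp_force'],np.round(o['q'],2))
dd=M.T@np.r_[-YD,0];A=np.degrees(np.arctan2(M[1,0],M[0,0]));print(A,dd)
E
python3 s.py
```

```text
[ 0.46463704 -0.24476986  0.07314188] 0.0006 0.1201 22.75 [-3.5 -0.6  3.9] [ 0.02  0.89 -0.14] 0.4050910299867282 35.77832221984863 [ 0.71  0.48 -0.43  2.02  0.31  0.7   0.95]
139.40804283974703 [ 0.51042217  0.85992308 -0.00122661]
```

Emit:
{"op": "apply_moves", "data": {"deltas": [[0.8,[0.0045,0.0076,-0.001],0.0225],[0.8,[0.009,0.0152,-0.001],0.045],[0.8,[0.0135,0.0228,-0.001],0.0675],[0.8,[0.018,0.0304,-0.001],0.09],[0.8,[0.0225,0.038,-0.001],0.1125],[0.8,[0.027,0.0456,-0.001],0.135],[0.8,[0.0315,0.0532,-0.001],0.1575],[0.8,[0.036,0.0608,-0.001],0.18],[0.8,[0.0405,0.0684,-0.001],0.2025],[0.8,[0.045,0.076,-0.001],0.225],[0.8,[0.0495,0.0836,-0.001],0.2475],[0.8,[0.0495,0.0836,-0.001],0.2475]]}}

```text
t: 23.95
eef_pos: [0.4661, -0.2258, 0.0731]
tool_rot: [-0.001, 0.905, 0.425, -0.002]
contact_force: [-9.3, -0.7, 9.2]
gripper_width: 0.407
grasp_force: 36.3
```

```bash
python3 s.py
```

```text
[ 0.46609231 -0.22582967  0.07309541] 0.0024 0.1012 23.95 [-9.3 -0.7  9.2] [-0.09  1.92 -0.12] 0.40671091071329507 36.34053111076355 [ 0.37  0.44 -0.05  2.05  0.04  0.65 -0.4 ]
50.36058950052759 [ 0.86828634 -0.49606254 -0.00088523]
```

Emit:
{"op": "apply_moves", "data": {"deltas": [[0.8,[0.0027,-0.0131,-0.002],0.0225],[0.8,[0.0103,-0.0175,-0.002],0.045],[0.8,[0.018,-0.0219,-0.002],0.0675],[0.8,[0.0257,-0.0263,-0.002],0.09],[0.8,[0.0334,-0.0307,-0.002],0.1125],[0.8,[0.041,-0.035,-0.002],0.135],[0.8,[0.041,-0.035,-0.002],0.135]]}}

```text
t: 24.65
eef_pos: [0.4673, -0.2144, 0.0732]
tool_rot: [-0.0, 1.0, 0.016, -0.001]
contact_force: [-5.5, -0.3, 3.1]
gripper_width: 0.407
grasp_force: 36.6
```

```bash
python3 s.py
```

```text
[ 0.46730254 -0.21437458  0.07315287] 0.0032 0.0897 24.65 [-5.5 -0.3  3.1] [ 0.06  1.11 -0.15] 0.40678361632513577 36.584689021110535 [ 0.18  0.44  0.16  2.07 -0.11  0.64 -1.12]
1.8723615142083032 [ 2.04023152e-01 -9.78966063e-01 -3.07454415e-05]
```

Emit:
{"op": "apply_moves", "data": {"deltas": [[0.8,[0.001,-0.0045,0],0.0112],[0.8,[0.002,-0.009,0],0.0225],[0.8,[0.0025,-0.0125,0],0.034],[0.8,[0.003,-0.014,0],0.042],[0.8,[0.003,-0.014,0],0.042]]}}

```text
t: 25.15
eef_pos: [0.4697, -0.2128, 0.0733]
tool_rot: [0.001, 0.994, -0.113, 0.001]
contact_force: [-0.2, -4.8, -4.2]
gripper_width: 0.407
grasp_force: 35.8
```

```bash
python3 s.py
```

```text
[ 0.46966132 -0.21280326  0.07332003] 0.0011 0.0877 25.15 [-0.2 -4.8 -4.2] [-0.98 -0.15  0.44] 0.40715454179876764 35.81834435462952 [ 0.12  0.44  0.23  2.08 -0.16  0.64 -1.34]
-13.027258696516908 [-0.0545538  -0.99850958 -0.00158381]
```

Emit:
{"op": "apply_moves", "data": {"deltas": [[0.55,[0,0.003,0],0.038],[0.5,[0,0.003,0],0.038],[0.45,[0,0.003,0],0.038],[0.4,[0,0.003,0],0.038],[0.4,[0,0.003,0],0.038],[0.4,[0,0.003,-0.1],0.038],[0.4,[0,0.003,-0.3],0.038],[0.4,[0,0.003,-0.5],0.038],[0.4,[0,0.003,-0.5],0.038],[0.4,[0,0.003,-0.5],0.038]]}}

```text
t: 26.15
eef_pos: [0.4696, -0.2124, 0.1742]
tool_rot: [-0.0, 0.973, -0.233, 0.001]
contact_force: [-0.7, 0.6, -0.6]
gripper_width: 0.601
grasp_force: 0.0
```

Run:
```python
from h import *
o,x,M=st();d=x[:2]-OD;print(x,d@XD,d@YD,o['t'],o['q'],np.degrees(np.arctan2(M[1,0],M[0,0])),o['contact_force'])
```

```text
[ 0.46962642 -0.21240403  0.17421078] 0.0012182339700079572 0.08733289372633665 26.15 [ 0.01420034  0.28953217  0.34698224  2.01212423 -0.12955323  0.85794739
 -1.60761102] -26.893231891313164 [-0.73097119  0.63130969 -0.56489422]
```

Emit:
{"op": "apply_moves", "data": {"deltas": [[0.4,[0,0,0],-0.0235],[0.4,[0,0,0],-0.047],[0.4,[0,0,0],-0.07],[0.4,[0,0,0],-0.094],[0.4,[0,0,0],-0.117],[0.4,[0,0,0],-0.14],[0.4,[0,0,0],-0.164],[0.4,[0,0,0],-0.187],[0.4,[0,0,0],-0.21],[0.4,[0,0,0],-0.234],[0.4,[0,0,0],-0.257],[0.4,[0,0,0],-0.28]]}}

```text
t: 27.35
eef_pos: [0.468, -0.2119, 0.1716]
tool_rot: [-0.001, 0.797, 0.603, -0.001]
contact_force: [-0.1, 0.4, -0.4]
gripper_width: 0.599
grasp_force: 0.0
```

Emit:
{"op": "apply_moves", "data": {"deltas": [[0.4,[-0.1,0,0],-0.0169],[0.4,[-0.2,0,0],-0.0169],[0.4,[-0.2,0,0],-0.0169],[0.4,[-0.2,0,0],-0.0169],[0.4,[-0.2,0,0],-0.0169]]}}

```text
t: 27.85
eef_pos: [0.4578, -0.2495, 0.1726]
tool_rot: [-0.001, 0.766, 0.643, -0.0]
contact_force: [0.3, -0.6, 0.5]
gripper_width: 0.598
grasp_force: 0.0
```

Run:
```python
from h import *
w,C,x,M=wshot('w7');print(x,C[:3,3],bot.get_obs()['t'])
cam=C[:2,3]-OD;print(cam@XD,cam@YD)
Q=OD+.043*YD
rect(w,C,.042,Q[0],Q[1],-99.9,780,420,.25,'w7r.png')
```

```text
[ 0.45780368 -0.24954782  0.17255772] [ 0.47291311 -0.17076283  0.31605209] 27.9
0.005139827311841093 0.045746680536133844
```

View pics/w7r.png

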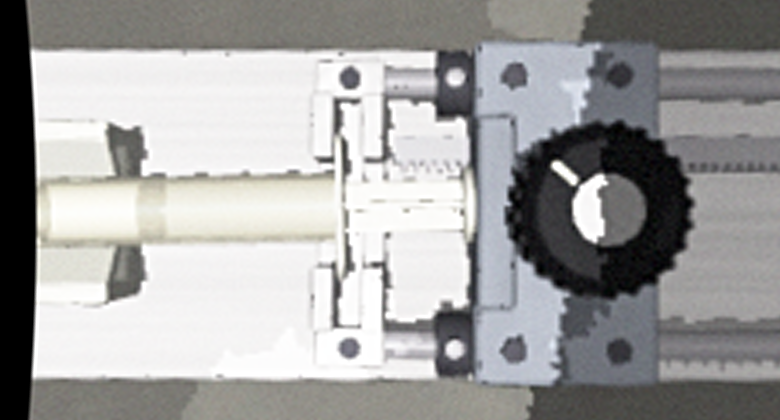

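The last view shows the carriage tight against both collars (col 473), with the thumb rest at the pusher face. The flange is in the slot (col 341) and the gripper is clear.

```bash
python3 -c "
from station import bot
print(bot.hand_in())"
```

```text
the job is handed in; nothing more can be done
None
```

I laid the syringe in the driver with its plunger still drawn out and wound the carriage by its knob until it stood against both stop collars, pressing the plunger in. I let go of everything and handed the job in at about 28 s; the hand-in call returned no verdict, but the last wrist-camera picture shows the syringe seated and the thumb rest against the pusher.

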